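Snap a sample vial's cap home in the two-handled closing press

TASK

One of the two sample vials lying on the low rests still has its cap standing proud of the shoulder. Lay that vial in the cradle of the two-handled press with its cap towards the hinged handle, let go of it, then squeeze the hinged handle towards the fixed one until the resistance peaks and gives and the cap is fully home, easing off at once because the vial cracks if it is squeezed much harder than the snap needs. Let the handle spring fully open again, leave the closed vial lying in the cradle, and leave the other vial and the bottles alone.

Things in the scene. Friction and masses are not known exactly. Their poses are not given: they have to be found in the camera images.
- press: Bench press, screwed down. Origin: bench level under the cradle's middle; z up. Base plate 155 x 150 x 8 mm (x -42 to 112, y -80 to 70). The fixed handle is a bar along x at y -62 mm, x -128 to 95, z 32 to 58 mm. The hinged handle's pin stands at x 90, y 50 mm (top z 69 mm). Between them the V cradle for the vial.
- cradle (a point): Point over the cradle (press x 0, y 0, z 45 mm; axes as the press) where the vial's origin should come, 4 mm either way along y. The cradle is two 8 mm rods along y, 16 mm apart, y -34 to 12 mm, tops at z 32 mm, on an 18 mm wide block: room for fingers on both sides. Handle closing slides the vial 6 to 22 mm to -y until its base is backed; it may end at y -26 to 14 mm.
- backing (a point): Nominal place (press y -36 mm, z 45 mm) of the face of the 20 mm round pad of the backing screw that stops the vial's base. The screw is set by hand: the real face is up to 8 mm nearer or farther along press y, which is NOT measured. So the handle angle at which the vial is nipped and the cap gives is unknown by +-0.09 rad and must be felt.
- handle: Hinged handle. Origin on the pin at bench level, z up. Bar along own -x, 208 mm long, 14 mm wide, z 35 to 55 mm. Starts open: yaw 0.28 rad less than the press's. Closing turns it counter-clockwise from above (at most 0.55 rad): push its own +y side towards -y. A nose at own x -90, front at own y -22 mm, z 36 to 54, presses the cap's end. A spring (about 1.4 N at the grip) reopens it.
- handle_grip (a point): Middle of the black sleeve on the hinged handle, z 45 mm, 190 mm from the pin: the place to push, on the side away from the fixed handle. Axes as the handle. The sleeve is 85 mm long, 20 mm wide, z 32 to 58 mm, with nothing under it or outside it. Its press y is about 102 mm when open.
- vial: Vial to be closed: clear, 30 mm across, 2 white bands, about 80 g, lying on one of two low rests, axis level at z 40 mm. Origin on its axis; own y runs to the cap. Base at own y -22, shoulder at 20, then a dark rubber neck, then a white cap 26 mm across; cap end at 40 mm open, 35 mm closed. Own x, z may be rolled about y. Grip the body from above, across.
- vial_base (a point): Centre of the vial's flat base. The rest under the vial is two 8 mm rods 16 mm apart and 50 mm long on an 18 mm wide block, on a foot 70 x 62 mm, 6 mm thick: room for fingers at both sides of the vial.
- cap_top (a point): Centre of the open vial's cap's outer end.
- cap (a joint): How far the cap is pushed down its vial, m: 0 as found (5 mm of neck shows), 0.005 home. Resistance peaks at about 24 N on the cap after some 1 mm (about 13 N at the handle's grip: lever 2.1 to 1, plus spring), then falls; beyond 0.0025 it snaps home by itself and stays. Then it is solid: over 40 N from the nose (some 20 N at the grip) cracks the vial.
- closed_vial: The other vial, the same but with its cap already home (cap end at own y 35 mm, no neck showing), on the other rest. Origin and axes as the first. Leave alone.
- bottle_big: Clear bottle, white cap, 66 mm diameter, 190 mm tall, standing; origin under its base. Leave alone.
- bottle_small: Clear bottle, white cap, 52 mm diameter, 140 mm tall, standing; origin under its base. Leave alone.
Mind the look-alikes: they are no part of the job. Leave any orange or turquoise look-alike of the vial alone.

How it is judged:
By the outcome, as a careful person would: the job done as asked, in the order asked, and still so for the second after the job is handed in, with the robot touching nothing.
It also fails if it takes over 72 s, if anything falls off the work surface, if the arm or the gripper's body presses on something with over 40 N, if the wrist force passes 120 N, or if a joint passes its speed limit or range.

ROBOT

A 7-joint arm with a two-finger parallel gripper is mounted at the origin on the work surface. World frame = base frame: x ahead of the robot, y to its left, z up, the work surface at z = 0. Lengths are in m, angles in rad, forces in N, time in s.
With the tool pointing down it reaches from about 0.425 to 0.875 m from the base axis. Payload 4.7 kg.
Tool frame: the origin (TCP) lies at the very end of the fingers, on their centre line; the grasp point (between the pads) lies 19 mm behind it; z points along the fingers, y is the direction in which the jaws open and shut (so a half turn about z gives the same grasp; the last joint's range is limited). The gripper opens to 87 mm and grips with 3 to 60 N. Pads are 19 mm wide; open, the fingers measure 117 mm over their backs; the gripper's body (75 mm by 190 mm) begins 51 mm behind the grasp point.
Start: joints at [-1.144, 0.321, -0.07, 1.45, 0.023, 1.371, -0.057], TCP at [0.261, 0.595, 0.223] pointing down, gripper open.
Joint ranges: [-2.86, 2.86], [-0.3, 2.09], [-1.38, 1.24], [0.06, 2.45], [-1.56, 4.7], [0.09, 2.05], [-2.69, 2.69]. Speed limits (rad/s): [2.57, 2.57, 3.14, 3.14, 3.14, 3.14, 3.14].

INTERFACE

Orientations are given as a rotation vector (axis times angle).
In Python, from bench import * gives the robot as it stands.
- The arm moves only by the shell command python3 -m jog 'ROWS' [OPENING] [FORCE]. ROWS is JSON, a list of rows, each a list of 4 numbers: the shift along the world's x, y, z in mm, then the turn about the world's z in rad. In form: [[x, y, z, twist], ...]. A call has exactly 8 rows; each row is the pose to reach, as a shift and turn from the pose commanded when the call began; what a row does not reach only later rows make up. A row lasts 1/8 s, in which the tool goes at most 62.5 mm and 10.7 degrees, less where a joint would pass 70% of its speed; a pose out of reach is approached as far as the arm can. A call with a gripper value outside its range is refused whole. OPENING is the opening, from -1 (shut) to 1 (fully open), set as the call begins (- or left out, the last holds). The fingers move at their own pace and stop on an object; FORCE is the grip in N (left out, the last holds). Time passes only in rows, so rows that repeat a pose let the fingers close, or fill a call up. It gives the time, the measured TCP pose, the force and the opening at its end, in the units of the state.
- get_state(): the state, without advancing time (a new reading comes with each control period).
- get_image(name): name is "scene" or "top" or "wrist"; returns a dict with "image" (420x560x3 uint8, red, green, blue), "fx", "fy", "cx", "cy" (pixels), "position" and "rotation" of the camera in the world; the wrist camera has in their place "tool_from_camera" (4x4, takes a point from camera to tool coordinates, whose origin is the TCP and whose axes are the flange's). Camera axes: x right, y down, z forward; pixel columns grow to the right and rows downward; lengths in m; the calibration is good to about 2 mm. The wrist camera is an equidistant fisheye: a pixel r from the principal point sees the ray r / f radians off the axis. A picture is of the moment at which its call begins: read the wrist's pose just before it. There is no depth.
- close_job(): hands the job in, once; it reports no verdict.
The state is a dict: "time": time; "joint_positions": joint angles; "qd": joint speeds; "joint_torque": joint torques, N m; "position": TCP position; "tool_rot": TCP orientation; "ft_force": force on the tool from outside, world axes, zero at the start; "torque": the same for the moment, N m; "grip_width": opening from 0.0 (shut) to 1.0 (fully open).
Only numpy, scipy, OpenCV 4.12 (cv2) and the standard library are available. Lean on these libraries where they do the work, as an engineer would, in place of code of your own. Each camera call takes 0.05 s, during which the arm holds its last target. There are 200 camera calls.

## Working session

There is one attempt and no reset: what is moved stays moved. The work goes in short steps, Python scripts to look and compute and a shell command to move; the robot and the scene stay as the last step left them, time stands still between calls to the robot, and variables do not carry over. Pictures are saved under pics/ and viewed, about 8 in all and at most 12, crops included, and the job is handed in when it is done.

```bash
mkdir -p pics; ls; python3 - <<'E'
from bench import *
import cv2
s=get_state(); print({k:s[k] for k in('time','position','tool_rot','ft_force','grip_width')})
for n in("scene","top"):
    d=get_image(n); cv2.imwrite(f"pics/{n}0.png",d["image"][:,:,::-1]); print(n,d["fx"],d["cx"],d["cy"],d["position"],d["rotation"])
E
```

```text
pics
{'time': 0.0, 'position': array([0.26056311, 0.5948841 , 0.22145241]), 'tool_rot': array([-6.43629218e-01, -3.07464954e+00,  2.97761386e-03]), 'ft_force': array([ 0.10271894,  0.91408625, -0.25549292]), 'grip_width': 1.0030934057112397}
scene 448.5785915641275 275.8743024891066 210.38316591412817 [0.90473726 0.57192304 1.14178832] [-0.76749055 -2.79722741  0.78143833]
top 522.4036229564623 281.88331101678114 207.19278807790147 [ 0.34752079 -0.01288606  1.16374597] [-2.22508937  1.98828932 -0.21218353]
```

View pics/top0.png

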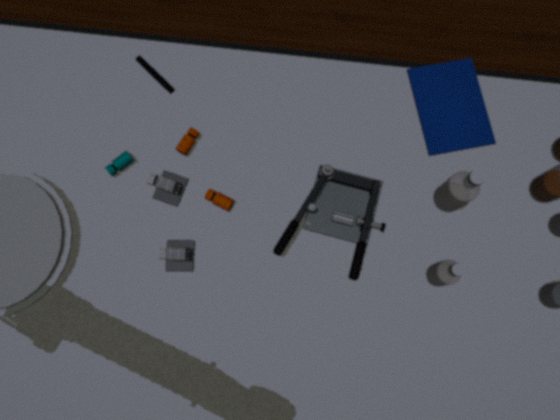

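View pics/scene0.png

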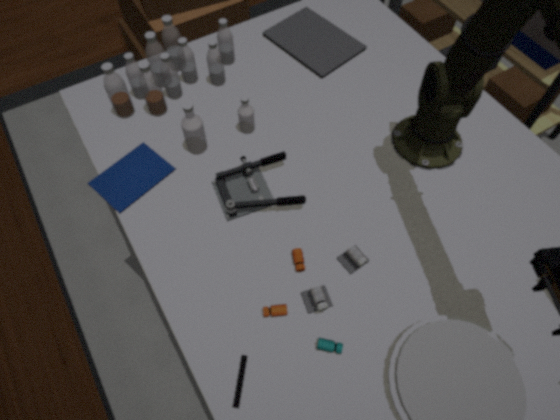

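Top view: two rests with clear vials, at (168,186) and (178,255). Look-alikes are orange (188,141) and (220,200) and turquoise (120,163). The press is at about (340,210) and the bottles at (463,187) and (448,272). Next I'll enlarge the two rests and the press in a single composite.

```bash
cat > h.py <<'E'
from bench import *
import numpy as np, cv2
from scipy.spatial.transform import Rotation as R
def rot(d):
    r=np.array(d["rotation"]); return r if r.shape==(3,3) else R.from_rotvec(r).as_matrix()
def ray(d,u,v,z):
    w=rot(d)@np.array([(u-d["cx"])/d["fx"],(v-d["cy"])/d["fy"],1]); p=np.array(d["position"])
    return p+w*(z-p[2])/w[2]
def proj(d,P):
    c=rot(d).T@(np.array(P)-d["position"]); return np.array([d["fx"]*c[0]/c[2]+d["cx"],d["fy"]*c[1]/c[2]+d["cy"]])
E
python3 - <<'E'
from h import *
d=get_image("top"); e=get_image("scene")
def crop(d,u,v,w,h,s):
    c=d["image"][v:v+h,u:u+w,::-1]; c=cv2.resize(c,None,fx=s,fy=s,interpolation=cv2.INTER_CUBIC); return cv2.convertScaleAbs(c,alpha=1.6)
a=np.hstack([crop(d,140,160,60,60,5),crop(d,150,225,60,60,5)])
b=np.hstack([crop(e,325,230,60,60,5),crop(e,290,270,60,60,5)])
cv2.imwrite("pics/vials.png",np.vstack([a,b]))
cv2.imwrite("pics/press.png",crop(d,265,150,130,140,4)[:560,:520])
for n,u,v,z in[("v1",168,186,.04),("v2",178,255,.04),("cradle",343,218,.045),("pin",327,171,.069),("grip",287,237,.058),("fixgrip",357,261,.058)]: print(n,ray(d,u,v,z).round(3))
E
```

```text
v1 [0.601 0.263 0.04 ]
v2 [0.452 0.218 0.04 ]
cradle [ 0.572 -0.128  0.045]
pin [ 0.667 -0.082  0.069]
grip [ 0.515 -0.011  0.058]
fixgrip [ 0.48  -0.164  0.058]
```

View pics/vials.png

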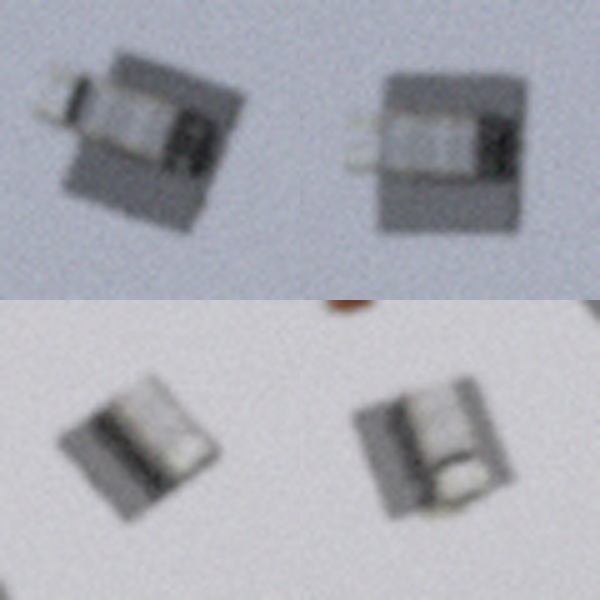

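View pics/press.png

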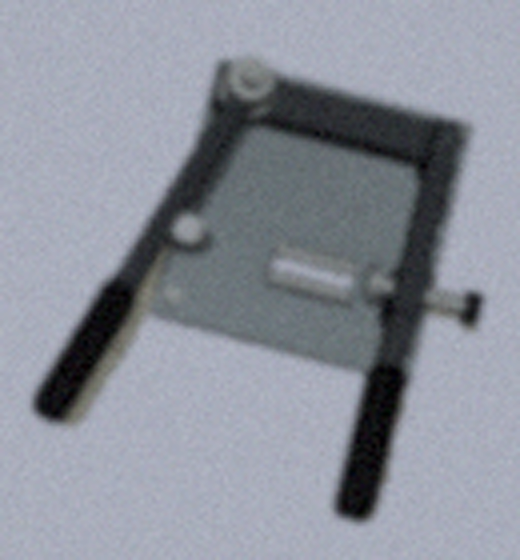

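Top left and bottom right show the same rest, (168,186) in the top view. Its vial has a dark neck ring showing, so it is the open one. The other vial, at (178,255), has no ring. Now I'll fit the press and vial frames.

```bash
python3 - <<'E'
from h import *
d=get_image("top")
pts=[((90,50,69),(251,80)),((-42,70,8),(150,308)),((-42,-80,8),(372,372)),((112,-80,8),(470,122)),((112,70,8),(222,62)),((-128,-62,58),(356,515)),((0,12,32),(272,267)),((0,-34,32),(355,288))]
A=np.array([p[:2] for p,_ in pts])/1e3
B=np.array([ray(d,265+u/4,150+v/4,p[2]/1e3)[:2] for p,(u,v) in pts])
a=A-A.mean(0); b=B-B.mean(0); M=a.T@b; yaw=np.arctan2(M[0,1]-M[1,0],M[0,0]+M[1,1])
c,s=np.cos(yaw),np.sin(yaw); Rm=np.array([[c,-s],[s,c]]); t=B.mean(0)-Rm@A.mean(0)
print("press",t.round(4),yaw); print(((A@Rm.T+t-B)*1e3).round(1).tolist())
hd=[ray(d,265+u/4,150+v/4,.058)[:2] for u,v in((50,410),(122,288))]; pin=t+Rm@[.09,.05]
print("handle dir", [np.arctan2(*(pin-h)[::-1]) for h in hd],[np.linalg.norm(pin-h) for h in hd])
hy=yaw-.28; print("grip",pin-.19*np.array([np.cos(hy),np.sin(hy)]))
for n,o,pp in(("open",(140,160),[(38,97),(78,102),(165,130)]),("closed",(150,225),[(48,144),(178,147)])):
    P=[ray(d,o[0]+(u-(300 if 0 else 0))/5,o[1]+v/5,.04)[:2] for u,v in pp]
    print(n,np.array(P).round(4).tolist(),np.linalg.norm(P[0]-P[-1]),np.arctan2(*(P[0]-P[-1])[::-1]))
# rest foot corners open
C=[ray(d,140+u/5,160+v/5,.006)[:2] for u,v in((120,50),(245,95),(190,235),(63,188))]
print("foot",np.mean(C,0),[np.linalg.norm(C[i]-C[i-1]) for i in range(4)],np.arctan2(*(C[0]-C[1])[::-1]),np.arctan2(*(C[3]-C[2])[::-1]))
s=get_state(); Rt=R.from_rotvec(s["tool_rot"]).as_matrix(); print(Rt.round(3))
w=get_image("wrist"); print(w["fx"],w["cx"],w["cy"],np.array(w["tool_from_camera"]).round(3).tolist())
E
```

```text
press [ 0.5765 -0.1165] -0.1666973504068446
[[4.2, 1.1], [-2.1, 2.8], [-5.0, -18.4], [-3.0, 0.0], [2.5, 3.6], [-2.5, 4.7], [3.5, 2.5], [2.4, 3.6]]
handle dir [np.float64(-0.4225889772614883), np.float64(-0.4248928481914911)] [np.float64(0.2127234958590031), np.float64(0.13641621250894148)]
grip [ 5.02197531e-01 -6.45297716e-05]
open [[0.6111, 0.3103], [0.6108, 0.2923], [0.6025, 0.252]] 0.05889270217021297 1.4247371315392416
closed [[0.4504, 0.2575], [0.4554, 0.2017]] 0.05602785680812208 1.6600167922611904
foot [0.6043454  0.26391392] [np.float64(0.06890644383803525), np.float64(0.061876653368325686), np.float64(0.06922890621501368), np.float64(0.062384462057507)] 1.3317168582357322 1.3266816466048073
[[-0.916  0.401 -0.   ]
 [ 0.401  0.916 -0.001]
 [-0.    -0.001 -1.   ]]
325.19226210127806 279.7163171718983 207.79665264472422 [[0.0, -0.954, -0.301, 0.083], [1.0, 0.0, -0.0, 0.001], [0.0, -0.301, 0.954, -0.163], [0.0, 0.0, 0.0, 1.0]]
```

```bash
python3 -m jog '[[43,-40,0,-0.175],[86,-80,-5,-0.35],[129,-120,-10,-0.525],[172,-160,-15,-0.7],[215,-200,-20,-0.875],[258,-240,-30,-1.05],[301,-281,-40,-1.225],[344,-322,-50,-1.4]]' 0.4 10
python3 -m jog '[[0,0,0,0],[0,0,0,0],[0,0,0,0],[0,0,0,0],[0,0,0,0],[0,0,0,0],[0,0,0,0],[0,0,0,0]]'
cat >> h.py <<'E'
def wcam():
    s=get_state(); w=get_image("wrist"); T=np.eye(4); T[:3,:3]=R.from_rotvec(s["tool_rot"]).as_matrix(); T[:3,3]=s["position"]
    w["T"]=T@np.array(w["tool_from_camera"]); return s,w
def wray(w,u,v,z):
    x,y=(u-w["cx"])/w["fx"],(v-w["cy"])/w["fy"]; r=np.hypot(x,y)+1e-12
    q=w["T"][:3,:3]@np.array([x/r*np.sin(r),y/r*np.sin(r),np.cos(r)]); p=w["T"][:3,3]; return p+q*(z-p[2])/q[2]
def wproj(w,P):
    c=w["T"][:3,:3].T@(np.array(P)-w["T"][:3,3]); h=np.hypot(c[0],c[1]); r=np.arctan2(h,c[2])
    return np.array([w["cx"]+w["fx"]*r*c[0]/h, w["cy"]+w["fy"]*r*c[1]/h])
E
python3 - <<'E'
from h import *
import pickle
s,w=wcam(); print(s["position"],s["joint_positions"]); cv2.imwrite("pics/w1.png",cv2.convertScaleAbs(w["image"][:,:,::-1],alpha=1.6)); pickle.dump(w,open("w1.pkl","wb"))
E
```

```text
time: 1.3
position: [0.6059, 0.2722, 0.1724]
tool_rot: [-2.478, -1.93, -0.001]
ft_force: [0.9, 0.7, 0.6]
grip_width: 0.701
time: 2.3
position: [0.6048, 0.2734, 0.1726]
tool_rot: [2.473, 1.937, 0.0]
ft_force: [-0.3, -0.2, -0.3]
grip_width: 0.702
[0.6048183  0.27335145 0.17259657] [-0.72323506  0.383565    0.33748473  1.4923457  -0.12928011  1.28760921
 -0.61436007]
```

View pics/w1.png

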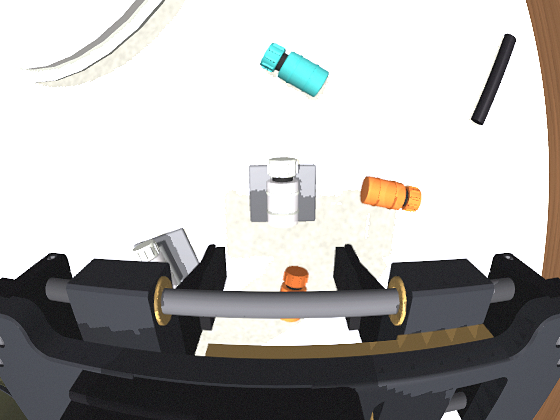

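The wrist view shows the open vial lying straight: cap end around (282,157), dark neck at row 180 and base near (284,212). The orange and turquoise look-alikes stand apart from it. I'll convert these to positions.

```bash
python3 - <<'E'
from h import *
import pickle
w=pickle.load(open("w1.pkl","rb"))
im=w["image"]
c=cv2.resize(im[140:235,235:330,::-1],None,fx=6,fy=6,interpolation=cv2.INTER_CUBIC); cv2.imwrite("pics/w1c.png",c)
for n,u,v,z in(("cap",283,159,.04),("capTop",282,157,.05),("neck",283,180,.05),("base",284,212,.04),("fl",249,166,.006),("fr",315,165,.006),("bl",250,222,.006),("br",315,221,.006)): print(n,wray(w,u,v,z).round(4))
print(wproj(w,[.605,.2725,.055]))
E
```

```text
cap [0.617  0.3093 0.04  ]
capTop [0.6169 0.3128 0.05  ]
neck [0.6128 0.2923 0.05  ]
base [0.6059 0.2595 0.04  ]
fl [0.5805 0.3055 0.006 ]
fr [0.6467 0.2903 0.006 ]
bl [0.5653 0.2462 0.006 ]
br [0.6338 0.2304 0.006 ]
[279.86682984 204.0876244 ]
```

View pics/w1c.png

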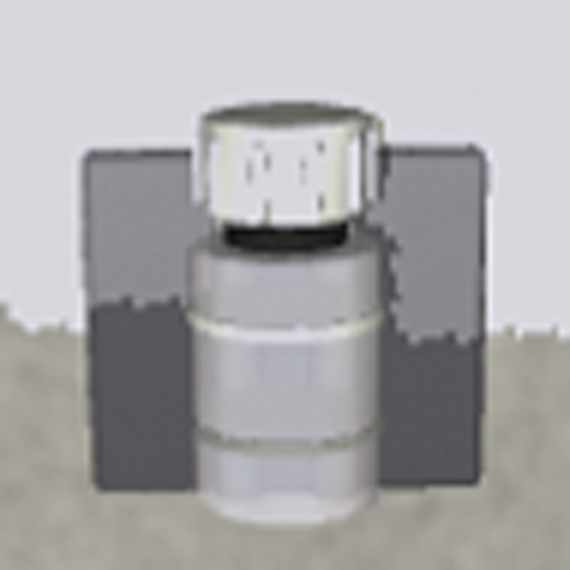

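```bash
python3 - <<'E'
from h import *
import pickle
w=pickle.load(open("w1.pkl","rb"))
a=1.33; y=np.array([np.cos(a),np.sin(a),0])
for n,u,v,z,o in(("cap",283.2,159.3,.04,.04),("shoulder",282.9,181.2,.055,.02),("base",282.5,227,.055,-.022)):
    p=wray(w,u,v,z); print(n,p.round(4),(p-o*y).round(4))
# press refit w/o occluded corner
d=get_image("top")
pts=[((90,50,69),(251,80)),((-42,70,8),(150,308)),((112,-80,8),(470,122)),((112,70,8),(222,62)),((-128,-62,58),(356,515)),((0,12,32),(272,267)),((0,-34,32),(355,288))]
A=np.array([p[:2] for p,_ in pts])/1e3
B=np.array([ray(d,265+u/4,150+v/4,p[2]/1e3)[:2] for p,(u,v) in pts])
a=A-A.mean(0); b=B-B.mean(0); M=a.T@b; yaw=np.arctan2(M[0,1]-M[1,0],M[0,0]+M[1,1])
Rm=R.from_euler('z',yaw).as_matrix()[:2,:2]; t=B.mean(0)-Rm@A.mean(0)
print("press",t.round(4),yaw); print(((A@Rm.T+t-B)*1e3).round(1).tolist())
E
```

```text
cap [0.6172 0.309  0.04  ] [0.6076 0.2702 0.04  ]
shoulder [0.6127 0.2924 0.055 ] [0.6079 0.2729 0.055 ]
base [0.6021 0.2505 0.055 ] [0.6073 0.2719 0.055 ]
press [ 0.5758 -0.1194] -0.15223685367256531
[[3.0, -0.4], [-3.9, -0.6], [-2.3, -1.5], [1.0, 2.4], [-2.6, -0.2], [2.6, -0.4], [2.2, 0.6]]
```

```bash
python3 -m jog '[[3,-1.5,-30,0],[3,-1.5,-60,0],[3,-1.5,-90,0],[3,-1.5,-115,0],[3,-1.5,-135,0],[3,-1.5,-150,0],[3,-1.5,-150,0],[3,-1.5,-150,0]]' 0.4 12
python3 -m jog '[[0,0,0,0],[0,0,0,0],[0,0,0,0],[0,0,0,0],[0,0,0,0],[0,0,0,0],[0,0,0,0],[0,0,0,0]]' -1 12
python3 -m jog '[[0,0,2,0],[0,0,10,0],[0,0,25,0],[0,0,50,0],[0,0,75,0],[0,0,100,0],[0,0,100,0],[0,0,100,0]]'
```

```text
time: 3.4
position: [0.6085, 0.2722, 0.0235]
tool_rot: [2.473, 1.937, 0.002]
ft_force: [-0.7, 0.5, -0.1]
grip_width: 0.699
time: 4.4
position: [0.6074, 0.2722, 0.0227]
tool_rot: [-2.473, -1.937, 0.001]
ft_force: [-3.9, 0.9, 4.6]
grip_width: 0.337
time: 5.4
position: [0.6075, 0.2717, 0.1221]
tool_rot: [2.473, 1.937, -0.001]
ft_force: [-0.1, 0.5, -2.0]
grip_width: 0.343
```

Gripped: opening 0.34 × 87 ≈ 30 mm, which matches the vial. I'll carry it to a point just past the cradle, so the wrist camera sees the press.

```bash
python3 -m jog '[[-5,-55,10,0.01],[-10,-110,20,0.02],[-15,-165,30,0.04],[-20,-220,40,0.06],[-25,-275,40,0.08],[-30,-330,40,0.09],[-35,-386,40,0.09],[-39,-441,40,0.09]]'
python3 -m jog '[[0,0,0,0],[0,0,0,0],[0,0,0,0],[0,0,0,0],[0,0,0,0],[0,0,0,0],[0,0,0,0],[0,0,0,0]]'
python3 - <<'E'
from h import *
import pickle
s,w=wcam(); print(s["position"],s["tool_rot"]); cv2.imwrite("pics/w2.png",w["image"][:,:,::-1]); pickle.dump(w,open("w2.pkl","wb"))
t=np.array([.5758,-.1194,0]);Rm=R.from_euler('z',-.152).as_matrix()
for P in[(90,50,69),(0,12,32),(0,-34,32),(-42,70,8),(112,70,8)]: print(P,wproj(w,t+Rm@np.array(P)/1e3).round(1))
E
```

```text
time: 6.4
position: [0.5676, -0.1706, 0.1613]
tool_rot: [-2.383, -2.046, 0.002]
ft_force: [1.0, -0.8, -0.2]
grip_width: 0.34
time: 7.4
position: [0.5688, -0.1691, 0.1626]
tool_rot: [2.384, 2.046, 0.0]
ft_force: [0.2, -0.2, -0.5]
grip_width: 0.34
[ 0.56882032 -0.16911099  0.16263436] [2.38363065e+00 2.04619275e+00 1.74935354e-04]
(90, 50, 69) [390.6  92.6]
(0, 12, 32) [278.6 132.7]
(0, -34, 32) [278.7 182.4]
(-42, 70, 8) [234.9  72.5]
(112, 70, 8) [391.6  76.9]
```

View pics/w2.png

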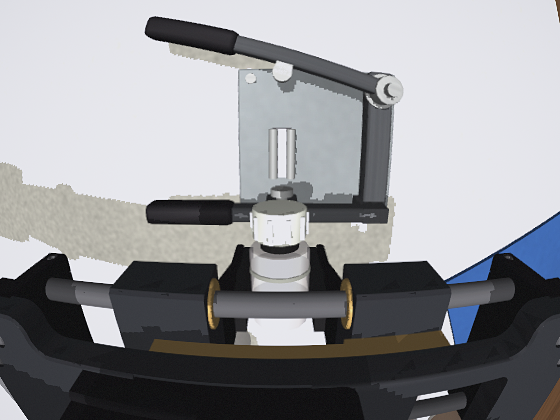

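Wrist view: cradle rods from (282,128) to (283,180), plate corner (239,69), pin (389,89). The held vial hangs straight with its cap towards the handle, cap end at about (280,207). I'll refit the press frame from this.

```bash
python3 - <<'E'
from h import *
import pickle
w=pickle.load(open("w2.pkl","rb")); im=w["image"]
c=cv2.resize(im[60:250,225:415,::-1],None,fx=3.1,fy=3.1,interpolation=cv2.INTER_CUBIC); cv2.imwrite("pics/w2c.png",c)
pts=[((90,50,69),(389,89)),((-42,70,8),(239,69.5)),((0,12,32),(282.5,128.5)),((0,-34,32),(283,179.5))]
A=np.array([p[:2] for p,_ in pts])/1e3
B=np.array([wray(w,u,v,p[2]/1e3)[:2] for p,(u,v) in pts])
a=A-A.mean(0); b=B-B.mean(0); M=a.T@b; yaw=np.arctan2(M[0,1]-M[1,0],M[0,0]+M[1,1])
Rm=R.from_euler('z',yaw).as_matrix()[:2,:2]; t=B.mean(0)-Rm@A.mean(0)
print("press",t.round(4),yaw,((A@Rm.T+t-B)*1e3).round(1).tolist())
d=B[2]-B[3]; print("rod yaw",np.arctan2(d[1],d[0])-np.pi/2,np.linalg.norm(d))
E
```

```text
press [ 0.5789 -0.1169] -0.14347363921016512 [[3.8, 0.3], [-1.9, 0.1], [-1.0, -0.7], [-1.0, 0.3]]
rod yaw -0.14051043393361096 0.04703172488481912
```

View pics/w2c.png

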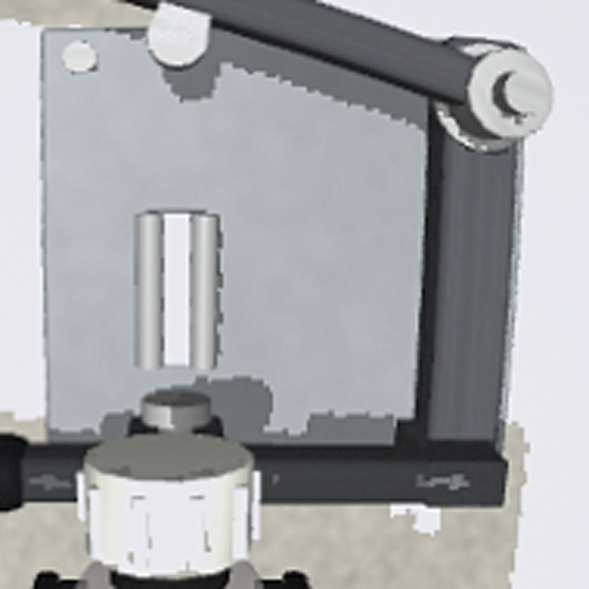

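```bash
python3 - <<'E'
from h import *
import pickle
w=pickle.load(open("w2.pkl","rb"))
f=wray(w,282.4,128.1,.032); n=wray(w,281.5,178.7,.032); d=(f-n)/np.linalg.norm(f-n)
o=f-d*.012; o2=n+d*.034; print("rods origin",o,o2,"yaw",np.arctan2(d[1],d[0])-np.pi/2)
c=wray(w,279.8,208.4,.180); print("cap end",c)
T=R.from_rotvec([2.3836,2.0462,0]).as_matrix(); print("toolx,y",T[:,0],T[:,1]); g=c-[.5688,-.1691,.1626]; print("cap in tool",T.T@g)
print("pin",wray(w,390.5,90,.069)," pad face",wray(w,282,60+410/3.1,.045))
E
```

```text
rods origin [ 0.57957822 -0.11576449  0.032     ] [ 0.57947101 -0.11639592  0.032     ] yaw -0.16819434140233191
cap end [ 0.574909   -0.13161504  0.18      ]
toolx,y [ 1.51453321e-01  9.88464404e-01 -1.16214781e-04] [ 9.88464404e-01 -1.51453305e-01  1.35377555e-04]
cap in tool [ 0.03797575  0.00036366 -0.01740436]
pin [ 0.67250795 -0.08144937  0.069     ]  pad face [ 0.57271976 -0.15938333  0.045     ]
```

```bash
python3 -m jog '[[5,27,0,0],[10,54,0,0],[10,54,-30,0],[10,54,-60,0],[10,54,-90,0],[10,54,-110,0],[10,54,-120,0],[10,54,-120,0]]'
python3 -m jog '[[0,0,-4,0],[0,0,-7,0],[0,0,-10,0],[0,0,-12,0],[0,0,-14,0],[0,0,-14,0],[0,0,-14,0],[0,0,-14,0]]'
python3 - <<'E'
from h import *
s,w=wcam(); print(s["position"],s["ft_force"],s["torque"]); cv2.imwrite("pics/w3.png",w["image"][:,:,::-1][20:320,120:440].repeat(2,0).repeat(2,1))
E
```

```text
time: 8.45
position: [0.5787, -0.1151, 0.0424]
tool_rot: [-2.384, -2.046, 0.001]
ft_force: [-0.1, 1.4, -0.9]
grip_width: 0.341
time: 9.45
position: [0.5789, -0.1151, 0.0287]
tool_rot: [2.383, 2.046, 0.0]
ft_force: [0.3, -0.5, -1.4]
grip_width: 0.338
[ 0.57885748 -0.11511811  0.02866783] [ 0.30106613 -0.50909395 -1.36530387] [-0.08738383  0.07280624  0.00644288]
```

View pics/w3.png

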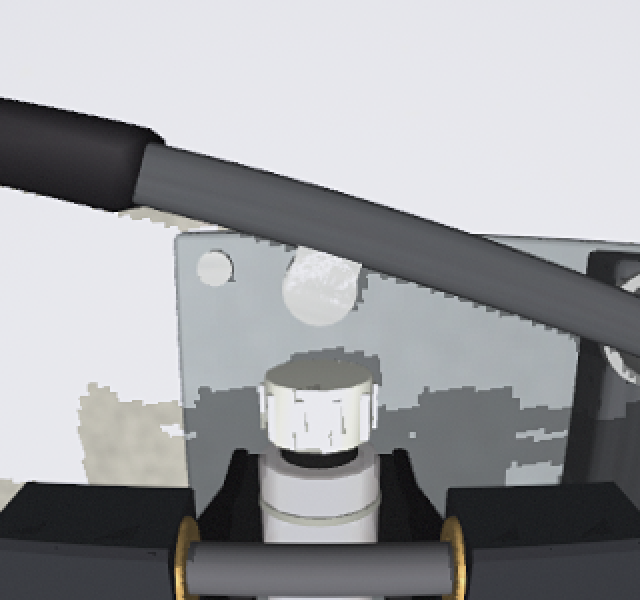

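The vial lines up with the nose and isn't resting on the rods yet. I'll lower it gently until it makes contact.

```bash
python3 -m jog '[[0,0,-0.3,0],[0,0,-0.6,0],[0,0,-0.9,0],[0,0,-1.2,0],[0,0,-1.5,0],[0,0,-1.5,0],[0,0,-1.5,0],[0,0,-1.5,0]]'
```

```text
time: 10.5
position: [0.5789, -0.1151, 0.0276]
tool_rot: [2.384, 2.046, 0.001]
ft_force: [-2.4, 0.9, 5.8]
grip_width: 0.34
```

```bash
python3 -m jog '[[0,0,0.3,0],[0,0,0.3,0],[0,0,0.3,0],[0,0,0.3,0],[0,0,0.3,0],[0,0,0.3,0],[0,0,0.3,0],[0,0,0.3,0]]' 0.3
python3 -m jog '[[0,0,10,0],[0,0,30,0],[0,0,60,0],[0,0,100,0],[0,0,130,0],[0,0,130,0],[-8,-50,130,0],[-8,-50,130,0]]'
python3 - <<'E'
from h import *
import pickle
s,w=wcam(); print(s["position"],s["ft_force"]); cv2.imwrite("pics/w4.png",w["image"][:,:,::-1][20:320,80:480].repeat(2,0).repeat(2,1)[:,:800]);pickle.dump(w,open("w4.pkl","wb"))
E
```

```text
time: 11.5
position: [0.5788, -0.115, 0.0274]
tool_rot: [2.384, 2.046, 0.0]
ft_force: [0.6, 0.5, -0.9]
grip_width: 0.65
time: 12.5
position: [0.5689, -0.1705, 0.1578]
tool_rot: [2.39, 2.036, -0.004]
ft_force: [0.2, -1.0, -0.2]
grip_width: 0.651
[ 0.56893039 -0.17051537  0.15781057] [ 0.20327722 -0.98316151 -0.16599738]
```

View pics/w4.png

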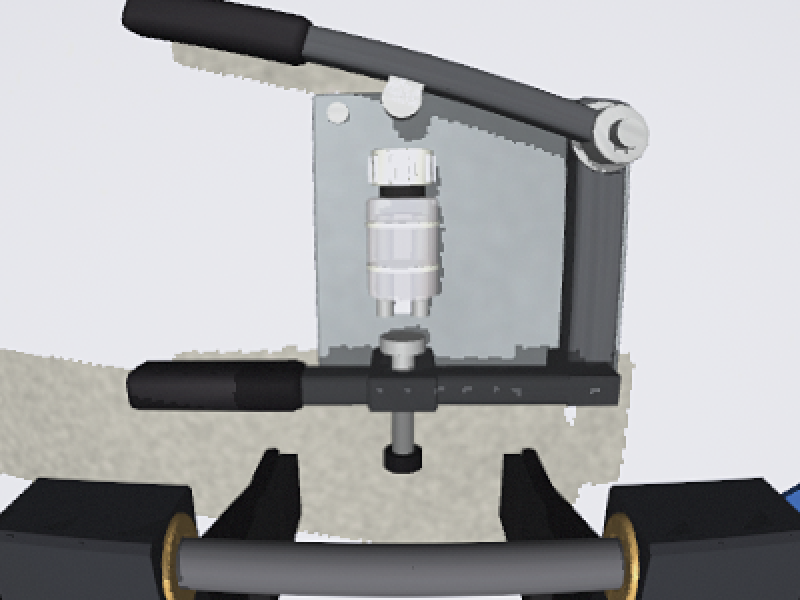

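The vial sits straight in the cradle, released, with the neck still showing, the nose opposite the cap and the pad behind the base. Next I shut the fingers and go down outside the handle's grip with clearance.

```bash
python3 -m jog '[[-10,40,0,-0.06],[-20,80,0,-0.12],[-30,120,0,-0.18],[-42,160,0,-0.24],[-53,200,0,-0.28],[-53,200,-20,-0.28],[-53,200,-45,-0.28],[-53,200,-65,-0.28]]' -1 10
python3 - <<'E'
from h import *
import pickle
s,w=wcam(); print(s["position"],s["ft_force"]); cv2.imwrite("pics/w5.png",w["image"][:,:,::-1][20:420,80:480].repeat(2,0).repeat(2,1)[:600,:800]);pickle.dump(w,open("w5.pkl","wb"))
T=R.from_rotvec(s["tool_rot"]).as_matrix();print(np.arctan2(T[1,1],T[0,1]))
w4=pickle.load(open("w4.pkl","rb"))
# sleeve ends in w4 (outer end mid, inner end mid) at z .045
for u,v in((126,15),(307,42)): print(wray(w4,80+u/2,20+v/2,.05))
print("pin",wray(w4,80+628/2,20+133/2,.069))
E
```

```text
time: 13.55
position: [0.517, 0.0364, 0.0914]
tool_rot: [-2.644, -1.696, 0.001]
ft_force: [-0.0, 0.6, 0.1]
grip_width: 0.01
[0.51700821 0.03637351 0.091366  ] [-0.02674876  0.63059938  0.11404243]
-0.4300995559258341
[0.47830426 0.00803718 0.05      ]
[ 0.5543793  -0.02479749  0.05      ]
pin [ 0.67472853 -0.08136027  0.069     ]
```

View pics/w5.png

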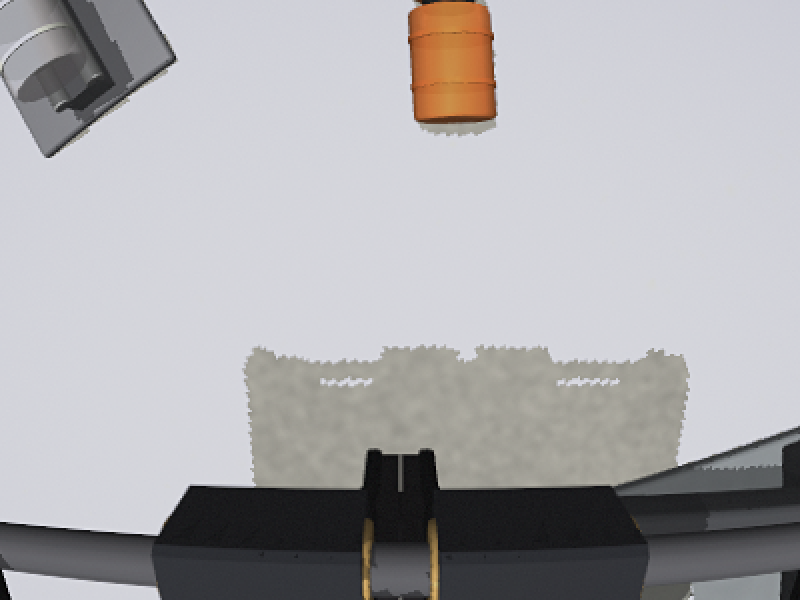

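Below the shut fingers is only bare bench, and the handle lies behind them. The calculated gap is about 21 mm. I'll descend and work out the arc.

```bash
python3 -m jog '[[0,0,-15,0],[0,0,-30,0],[0,0,-45,0],[0,0,-55,0],[0,0,-60,0],[0,0,-60,0],[0,0,-60,0],[0,0,-60,0]]'
python3 - <<'E'
from h import *
s=get_state(); p=s["position"][:2]; pin=np.array([.6747,-.0814]); print(p,s["ft_force"])
r=p-pin; phi=-.43; own=np.array([r[0]*np.cos(phi)+r[1]*np.sin(phi),-r[0]*np.sin(phi)+r[1]*np.cos(phi)]); print("own",own)
for th in np.arange(-.43,.05,.02):
    q=pin+R.from_euler('z',th).as_matrix()[:2,:2]@[-.19,.0195]; print(round(th,2),((q-p)*1e3).round(1),"rel",round(th+.15,2))
E
```

```text
time: 14.6
position: [0.5182, 0.035, 0.0328]
tool_rot: [2.646, 1.694, 0.001]
ft_force: [0.2, 0.3, -0.7]
grip_width: 0.005
[0.51817337 0.03499792] [ 0.19950635  0.27104907 -0.66746592]
own [-0.19080024  0.04055034]
-0.43 [ -8.  -19.5] rel -0.28
-0.41 [-10.  -22.8] rel -0.26
-0.39 [-11.8 -26.1] rel -0.24
-0.37 [-13.6 -29.5] rel -0.22
-0.35 [-15.3 -32.9] rel -0.2
-0.33 [-16.9 -36.4] rel -0.18
-0.31 [-18.5 -39.9] rel -0.16
-0.29 [-20.  -43.4] rel -0.14
-0.27 [-21.4 -46.9] rel -0.12
-0.25 [-22.7 -50.5] rel -0.1
-0.23 [-24.  -54.1] rel -0.08
-0.21 [-25.2 -57.7] rel -0.06
-0.19 [-26.4 -61.4] rel -0.04
-0.17 [-27.4 -65. ] rel -0.02
-0.15 [-28.4 -68.7] rel 0.0
-0.13 [-29.3 -72.4] rel 0.02
-0.11 [-30.2 -76.2] rel 0.04
-0.09 [-31.  -79.9] rel 0.06
-0.07 [-31.6 -83.7] rel 0.08
-0.05 [-32.3 -87.4] rel 0.1
-0.03 [-32.8 -91.2] rel 0.12
-0.01 [-33.3 -95. ] rel 0.14
0.01 [-33.7 -98.8] rel 0.16
0.03 [ -34.  -102.6] rel 0.18
```

```bash
python3 -m jog '[[-4,-10,0,0],[-8,-19,0,0],[-11,-25,0,0.03],[-14,-30,0,0.06],[-16,-34,0,0.09],[-18,-38,0,0.11],[-19,-41,0,0.13],[-20,-43.4,0,0.14]]'
python3 -m jog '[[-0.7,-1.7,0,0.01],[-1.4,-3.5,0,0.02],[-2,-5.3,0,0.03],[-2.7,-7.1,0,0.04],[-3.3,-8.9,0,0.05],[-4,-10.7,0,0.06],[-4,-10.7,0,0.06],[-4,-10.7,0,0.06]]'
```

```text
time: 15.6
position: [0.4978, -0.0084, 0.0325]
tool_rot: [-2.52, -1.875, -0.0]
ft_force: [0.4, 2.0, 2.0]
grip_width: 0.007
time: 16.6
position: [0.4937, -0.0194, 0.0323]
tool_rot: [2.464, 1.949, -0.0]
ft_force: [0.4, 1.1, 0.7]
grip_width: 0.003
```

```bash
python3 -m jog '[[-0.6,-1.8,0,0.01],[-1.2,-3.6,0,0.02],[-1.2,-3.6,0,0.02],[-1.2,-3.6,0,0.02],[-1.2,-3.6,0,0.02],[-1.2,-3.6,0,0.02],[-1.2,-3.6,0,0.02],[-1.2,-3.6,0,0.02]]'
python3 -m jog '[[-0.6,-1.8,0,0.01],[-1.1,-3.6,0,0.02],[-1.1,-3.6,0,0.02],[-1.1,-3.6,0,0.02],[-1.1,-3.6,0,0.02],[-1.1,-3.6,0,0.02],[-1.1,-3.6,0,0.02],[-1.1,-3.6,0,0.02]]'
```

```text
time: 17.6
position: [0.4925, -0.0228, 0.0323]
tool_rot: [2.444, 1.974, -0.0]
ft_force: [0.4, 0.6, -0.5]
grip_width: 0.008
time: 18.6
position: [0.4914, -0.0264, 0.0324]
tool_rot: [2.424, 1.998, -0.0]
ft_force: [-1.0, 1.2, 0.2]
grip_width: 0.005
```

```bash
python3 -m jog '[[-0.5,-1.8,0,0.01],[-1.1,-3.7,0,0.02],[-1.1,-3.7,0,0.02],[-1.1,-3.7,0,0.02],[-1.1,-3.7,0,0.02],[-1.1,-3.7,0,0.02],[-1.1,-3.7,0,0.02],[-1.1,-3.7,0,0.02]]'
```

```text
time: 19.6
position: [0.4903, -0.0301, 0.0323]
tool_rot: [2.404, 2.023, -0.0]
ft_force: [-0.5, 1.3, -0.4]
grip_width: 0.003
```

```bash
python3 -m jog '[[-0.4,-1.2,0,0.007],[-0.7,-2.5,0,0.014],[-0.7,-2.5,0,0.014],[-0.7,-2.5,0,0.014],[-0.7,-2.5,0,0.014],[-0.7,-2.5,0,0.014],[-0.7,-2.5,0,0.014],[-0.7,-2.5,0,0.014]]'
```

```text
time: 20.6
position: [0.4897, -0.0326, 0.0324]
tool_rot: [2.39, 2.039, 0.0]
ft_force: [0.3, 1.2, -0.7]
grip_width: 0.006
```

```bash
python3 -m jog '[[-0.3,-1.2,0,0.007],[-0.7,-2.5,0,0.014],[-0.7,-2.5,0,0.014],[-0.7,-2.5,0,0.014],[-0.7,-2.5,0,0.014],[-0.7,-2.5,0,0.014],[-0.7,-2.5,0,0.014],[-0.7,-2.5,0,0.014]]'
```

```text
time: 21.6
position: [0.4891, -0.0351, 0.0324]
tool_rot: [2.375, 2.056, 0.0]
ft_force: [-0.3, 0.3, -0.5]
grip_width: 0.005
```

```bash
python3 -m jog '[[-0.3,-1.2,0,0.007],[-0.6,-2.5,0,0.014],[-0.6,-2.5,0,0.014],[-0.6,-2.5,0,0.014],[-0.6,-2.5,0,0.014],[-0.6,-2.5,0,0.014],[-0.6,-2.5,0,0.014],[-0.6,-2.5,0,0.014]]'
```

```text
time: 22.6
position: [0.4884, -0.0376, 0.0324]
tool_rot: [2.361, 2.072, 0.0]
ft_force: [-0.2, 1.5, 0.1]
grip_width: 0.009
```

```bash
python3 -m jog '[[-0.3,-1.2,0,0.007],[-0.6,-2.5,0,0.014],[-0.6,-2.5,0,0.014],[-0.6,-2.5,0,0.014],[-0.6,-2.5,0,0.014],[-0.6,-2.5,0,0.014],[-0.6,-2.5,0,0.014],[-0.6,-2.5,0,0.014]]'
```

```text
time: 23.6
position: [0.4878, -0.0401, 0.0324]
tool_rot: [2.346, 2.089, 0.0]
ft_force: [1.2, 1.4, -0.8]
grip_width: 0.006
```

```bash
python3 -m jog '[[-0.3,-1.2,0,0.007],[-0.6,-2.5,0,0.014],[-0.6,-2.5,0,0.014],[-0.6,-2.5,0,0.014],[-0.6,-2.5,0,0.014],[-0.6,-2.5,0,0.014],[-0.6,-2.5,0,0.014],[-0.6,-2.5,0,0.014]]'
```

```text
time: 24.6
position: [0.4872, -0.0426, 0.0324]
tool_rot: [2.332, 2.105, 0.0]
ft_force: [2.1, 1.5, -0.8]
grip_width: 0.002
```

```bash
python3 -m jog '[[-0.2,-1,0,0.005],[-0.4,-2,0,0.011],[-0.4,-2,0,0.011],[-0.4,-2,0,0.011],[-0.4,-2,0,0.011],[-0.4,-2,0,0.011],[-0.4,-2,0,0.011],[-0.4,-2,0,0.011]]'
```

```text
time: 25.6
position: [0.487, -0.0438, 0.0324]
tool_rot: [-2.319, -2.118, -0.001]
ft_force: [1.5, 3.9, -0.1]
grip_width: 0.001
```

```bash
python3 -m jog '[[-0.2,-1,0,0.005],[-0.4,-2,0,0.011],[-0.4,-2,0,0.011],[-0.4,-2,0,0.011],[-0.4,-2,0,0.011],[-0.4,-2,0,0.011],[-0.4,-2,0,0.011],[-0.4,-2,0,0.011]]'
```

```text
time: 26.6
position: [0.4867, -0.0446, 0.0325]
tool_rot: [-2.307, -2.131, -0.003]
ft_force: [1.9, 7.1, -0.5]
grip_width: 0.007
```

Nipped: 7 N and rising, with the arm giving about 0.35 mm per N. I'll carry on in 1.5 mm steps, reading each one.

```bash
python3 -m jog '[[-0.1,-0.7,0,0],[-0.2,-1.5,0,0],[-0.2,-1.5,0,0],[-0.2,-1.5,0,0],[-0.2,-1.5,0,0],[-0.2,-1.5,0,0],[-0.2,-1.5,0,0],[-0.2,-1.5,0,0]]'
```

```text
time: 27.6
position: [0.4866, -0.0452, 0.0325]
tool_rot: [-2.306, -2.131, -0.004]
ft_force: [2.6, 9.0, -1.2]
grip_width: 0.006
```

```bash
python3 -m jog '[[-0.1,-0.5,0,0],[-0.2,-1,0,0],[-0.2,-1,0,0],[-0.2,-1,0,0],[-0.2,-1,0,0],[-0.2,-1,0,0],[-0.2,-1,0,0],[-0.2,-1,0,0]]'
```

```text
time: 28.6
position: [0.4866, -0.0456, 0.0325]
tool_rot: [-2.305, -2.131, -0.005]
ft_force: [2.9, 10.1, -1.3]
grip_width: 0.005
```

```bash
python3 -m jog '[[-0.1,-0.5,0,0],[-0.2,-1,0,0],[-0.2,-1,0,0],[-0.2,-1,0,0],[-0.2,-1,0,0],[-0.2,-1,0,0],[-0.2,-1,0,0],[-0.2,-1,0,0]]'
```

```text
time: 29.6
position: [0.4865, -0.046, 0.0325]
tool_rot: [-2.304, -2.132, -0.006]
ft_force: [3.5, 12.2, -0.5]
grip_width: -0.002
```

```bash
python3 -m jog '[[-0.1,-0.5,0,0],[-0.2,-1,0,0],[-0.2,-1,0,0],[-0.2,-1,0,0],[-0.2,-1,0,0],[-0.2,-1,0,0],[-0.2,-1,0,0],[-0.2,-1,0,0]]'
```

```text
time: 30.6
position: [0.4864, -0.0465, 0.0325]
tool_rot: [-2.304, -2.132, -0.007]
ft_force: [3.1, 13.1, -1.7]
grip_width: 0.006
```

```bash
python3 -m jog '[[-0.1,-0.3,0,0],[-0.1,-0.7,0,0],[-0.1,-0.7,0,0],[-0.1,-0.7,0,0],[-0.1,-0.7,0,0],[-0.1,-0.7,0,0],[-0.1,-0.7,0,0],[-0.1,-0.7,0,0]]'
```

```text
time: 31.6
position: [0.4864, -0.047, 0.0325]
tool_rot: [-2.303, -2.132, -0.007]
ft_force: [3.5, 13.8, -1.7]
grip_width: 0.004
```

```bash
python3 -m jog '[[-0.1,-0.3,0,0],[-0.1,-0.7,0,0],[-0.1,-0.7,0,0],[-0.1,-0.7,0,0],[-0.1,-0.7,0,0],[-0.1,-0.7,0,0],[-0.1,-0.7,0,0],[-0.1,-0.7,0,0]]'
```

```text
time: 32.6
position: [0.4853, -0.0527, 0.0324]
tool_rot: [2.309, 2.131, -0.0]
ft_force: [0.8, 0.9, 1.2]
grip_width: 0.003
```

The resistance peaked at about 14 N, then dropped to about 1 N as the handle jumped 5.7 mm. Easing off now along the arc.

```bash
python3 -m jog '[[2,11,0,-0.05],[5,22,0,-0.1],[8,33,0,-0.15],[12,44,0,-0.2],[16,55,0,-0.25],[21,66,0,-0.3],[27,77,0,-0.35],[34,92,0,-0.38]]'
python3 -m jog '[[4,8,0,0],[4,8,30,0],[4,8,70,0],[4,8,110,0],[4,8,130,0],[34,-60,130,0.1],[50,-120,130,0.2],[57,-180,130,0.3]]'
python3 -m jog '[[0,-15,0,0],[0,-15,0,0],[0,-15,0,0],[0,-15,0,0],[0,-15,0,0],[0,-15,0,0],[0,-15,0,0],[0,-15,0,0]]'
python3 - <<'E'
from h import *
s,w=wcam(); print(s["position"],s["ft_force"]); cv2.imwrite("pics/w6.png",cv2.resize(w["image"][20:260,160:480,::-1],None,fx=2.5,fy=2.5,interpolation=cv2.INTER_CUBIC))
E
```

```text
time: 33.6
position: [0.5189, 0.0388, 0.0321]
tool_rot: [2.671, 1.653, -0.003]
ft_force: [0.1, 0.1, 0.6]
grip_width: 0.008
time: 34.6
position: [0.5754, -0.1334, 0.1623]
tool_rot: [2.387, 2.042, -0.001]
ft_force: [1.4, -0.5, 0.4]
grip_width: 0.006
time: 35.6
position: [0.5751, -0.1466, 0.1624]
tool_rot: [2.392, 2.037, 0.0]
ft_force: [-0.5, 1.2, -0.5]
grip_width: 0.005
[ 0.57509301 -0.14656037  0.16239154] [-0.45248955  1.24045803 -0.52185487]
```

View pics/w6.png

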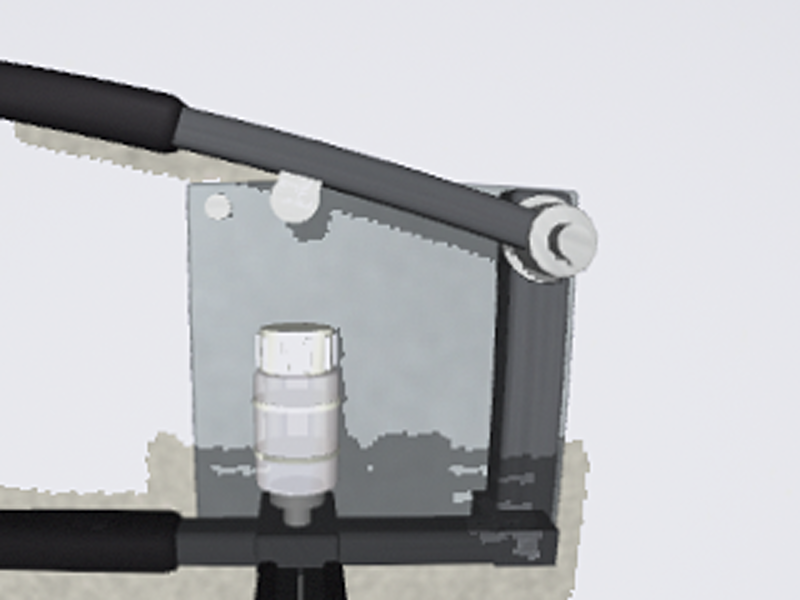

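The cap sits on the shoulder with no neck showing, around (297,373). The vial is whole and lies in the cradle, the handle is fully open, and the arm is clear.

```bash
python3 -c "
from bench import *
print(close_job())"
```

```text
the job is handed in; nothing more can be done
None
```

The open vial is closed and lying in the press cradle, and the job is handed in at about 36 s of the 72 s allowed. I picked it out by its dark neck ring, laid it with the cap towards the hinged handle and let go. Then I squeezed the handle with the shut fingers.

- **Snap:** the grip force peaked at about 14 N (13 N expected, 20 N cracks the vial), then dropped to about 1 N as the handle jumped about 6 mm. I eased off straight away.
- **Last picture:** no neck is showing, the vial looks whole and the handle has sprung fully open. The gripper was clear, about 160 mm up.
- **Vial position:** I put its final position only roughly, at about press y -21 mm (limit -26 mm). That comes from an estimate of the backing pad, not a measurement after the squeeze.
- **Other objects:** I never went near the other vial, the bottles or the look-alikes. I did not photograph them again at the end.
- **Disagreement:** the sleeve's middle measured about 175 mm from the pin, not the stated 190 mm. I pushed at about 190 mm, still on the sleeve.

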